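# Repack the setting-gauge board

### The job

Put the gauge set back on its foam board: press the large L-shaped gauge and the T-shaped gauge fully home into their matching cutouts in the dark foam, and lay the handled straightedge flat on the bare plywood in front of the foam, flush against the foam's front face and centred along it. The small L bracket does not belong to the set: leave it where it lies.

Things in the scene. Friction and masses are not known exactly. Their poses are not given: they have to be found in the camera images.
- insert: Fixed plywood board, 6 mm thick, 200 (x) by 222 mm (y), with a dark foam block 130 x 200 mm, top 28 mm above the bench. Rims 26 mm above the bench on the foam's far side and ends. The 60 mm of bare plywood in front (-x side) has no rim. Origin under the foam's centre at bench level; x points away from the bare strip, y along the board. The foam has one L-shaped and one T-shaped cutout.
- l_cutout (a point): L-shaped cutout, 12 mm deep, 1.5 mm wider than the gauge on each side, mouth flared 2 mm more. The point on its floor, 16 mm above the bench, over which the L gauge's point stands, with the same axes, when home (axes: the insert's). Two soft sprung ribs on the walls beside this point pinch the gauge: it does not drop in, it needs a push of 5 to 10 N above this point, and is then held.
- t_cutout (a point): T-shaped cutout, of the same depth, clearance, flare and sprung ribs as the L-shaped one. The point on its floor, 16 mm above the bench, over which the T gauge's point stands, with the same axes, when home (axes: the insert's).
- foam_front (a point): Middle of the foam's upright front face, at its foot on top of the bare plywood (6 mm above the bench). x points into the foam (square to the face), y along the face. The face is 200 mm long and 22 mm high.
- l_gauge_center (a point): Large L-shaped aluminium gauge, loose, 22 mm thick, 120 g, lying flat. Point: middle of its long leg, 11 mm above its underside. Long leg: x -40 to 40 mm, y -9 to 9. Short leg: x -40 to -22, reaching to y = -41. Home, its top 10 mm stand proud of the foam and can still be held. Held across the long leg.
- t_gauge_center (a point): T-shaped aluminium gauge, loose, 22 mm thick, 120 g, lying flat. Point: middle of the free stem, 11 mm above its underside. Stem: x -20 to 20 mm, y -9 to 9. Cross bar: x 20 to 38, y -35 to 35. Home, its top 10 mm stand proud of the foam and can still be held. Held across the stem.
- straightedge_center (a point): Steel straightedge, loose, 400 g: flat bar 36 mm wide (x), 200 long (y), 8 thick, with a dark upright grip rib along its middle, 16 wide (x), 70 long (y), top 42 mm above the underside. Point: its middle, 21 mm above the underside. Either long edge may go against the foam; flush, the point is 18 mm in front of the foam's face.
- small_l_center (a point): A smaller L-shaped aluminium bracket (legs 54 and 37 mm, 14 mm wide, 14 mm thick), loose, that is not part of the set. The point is in the middle of its long leg, half-way up. Not to be moved.
Things that resemble listed ones, but are neither listed nor needed, are in the scene too. Leave any orange look-alike of the part that bears l_gauge_center alone. What is shaped like the part that bears t_gauge_center but red is not meant.

How it is judged:
By the outcome, as a careful person would: the job done as asked, in the order asked, and still so for the second after the job is handed in, with the robot touching nothing.
It also fails if it takes over 72 s, if anything falls off the work surface, if the arm or the gripper's body presses on something with over 40 N, if the wrist force passes 120 N, or if a joint passes its speed limit or range.

### The arm

A 6-joint arm with a two-finger parallel gripper is mounted at the origin on the work surface. World frame = base frame: x ahead of the robot, y to its left, z up, the work surface at z = 0. Lengths are in m, angles in rad, forces in N, time in s.
With the tool pointing down it reaches from about 0.3 to 0.775 m from the base axis. Payload 14.6 kg.
Tool frame: the origin (TCP) lies on the centre line of the jaws, within the pads' length; the fingertips stand 14 mm ahead of it and the grasp point (between the pads) lies 5 mm behind it; x points along the fingers, y is the direction in which the jaws open and shut, and the axes are right-handed (so a half turn about x gives the same grasp; the last joint's range is limited). The gripper opens to 94 mm and grips with 3 to 60 N. Pads are 16 mm wide; open, the fingers measure 119 mm over their backs; the gripper's body (75 mm by 177 mm) begins 78 mm behind the grasp point.
Start: joints at [1.263, 0.3, 1.521, -0, 1.321, -0.067], TCP at [0.131, 0.534, 0.198] pointing down, gripper open.
Joint ranges: [-3.03, 3.03], [-0.79, 2.21], [0.23, 2.52], [-1.04, 4.18], [0, 3.07], [-2.55, 2.55]. Speed limits (rad/s): [2.22, 2.22, 2.57, 3.14, 3.14, 3.14].

### API

Orientations are given as [roll, pitch, yaw] about the fixed x, y, z axes, in that order (R = Rz(yaw) Ry(pitch) Rx(roll)).
In Python, from station import * gives the robot as it stands. The module is installed in compiled form; this text tells all that it offers.
- The arm moves only by the shell command python3 -m handwheel 'ROWS' [FORCE]. ROWS is JSON, a list of rows, each a list of 3 entries, a list of its own where there are three numbers: the shift along the tool's x, y, z in mm, then the turn about the tool's x in rad, then the gripper command: -1 is fully open, 1 is shut, values between are in proportion. In form: [[[dx, dy, dz], spin, gripper], ...]. A call has exactly 5 rows; each row is the pose to reach, as a shift and turn from the pose measured when the call began, along the tool's axes at that moment; what a row does not reach only later rows make up. A row lasts 1/10 s, in which the tool goes at most 50 mm and 8.59 degrees, less where a joint would pass 70% of its speed; a pose out of reach is approached as far as the arm can. A call with a gripper value outside its range is refused whole. The fingers move at their own pace and stop on an object; FORCE is the grip in N (left out, the last holds). Time passes only in rows, so rows that repeat a pose let the fingers close, or fill a call up. It gives the time, the measured TCP pose, the force and the opening at its end, in the units of the state.
- get_obs(): the state, without advancing time (a new reading comes with each control period).
- camera(name): name is "scene" or "top"; returns (picture, depth): 420x560x3 uint8, blue, green, red; 420x560 float32, m along the optical axis (not along the pixel's ray), 0 where there is no reading.
- camera_info(name): a dict with "fx", "fy", "cx", "cy" (pixels), "extrinsics" (4x4, takes a point from camera to world coordinates). Camera axes: x right, y down, z forward; pixel columns grow to the right and rows downward; lengths in m; the calibration is good to about 2 mm. A picture is of the moment at which its call begins. camera_info takes no time and is no camera call.
- hand_in(): hands the job in, once; it reports no verdict.
The state is a dict: "time_s": time; "qpos": joint angles; "joint_vel": joint speeds; "tau": joint torques, N m; "ee_pos": TCP position; "eef_rot": TCP orientation; "force": force on the tool from outside, world axes, zero at the start; "moment": the same for the moment, N m; "grip_width": finger opening in m.
Only numpy, scipy, OpenCV 4.12 (cv2) and the standard library are available. Lean on these libraries where they do the work, as an engineer would, in place of code of your own. Each camera call takes 0.05 s, during which the arm holds its last target. There are 200 camera calls.

## Working session

There is one attempt and no reset: what is moved stays moved. The work goes in short steps, Python scripts to look and compute and a shell command to move; the robot and the scene stay as the last step left them, time stands still between calls to the robot, and variables do not carry over. Pictures are saved under pics/ and viewed, about 8 in all and at most 12, crops included, and the job is handed in when it is done.

```bash
mkdir -p pics; ls
python3 - <<'E'
from station import *
import cv2,numpy as np
for n in("scene","top"):
    p,d=camera(n); cv2.imwrite(f"pics/{n}0.png",p); np.save(f"{n}0.npy",d)
    i=camera_info(n); print(n,i["fx"],i["cx"],i["cy"],np.round(i["extrinsics"],3).tolist())
o=get_obs();print({k:np.round(v,3).tolist() for k,v in o.items()})
E
```

```text
pics
scene 447.73400868790276 286.92454390930124 212.08830126309846 [[-0.225, 0.655, -0.722, 1.173], [0.974, 0.159, -0.159, 0.171], [0.011, -0.739, -0.674, 0.686], [0.0, 0.0, 0.0, 1.0]]
top 408.10455421520817 280.8842580911986 205.50174966933656 [[0.007, -0.997, 0.073, 0.457], [-1.0, -0.006, 0.003, 0.041], [-0.002, -0.073, -0.997, 0.923], [0.0, 0.0, 0.0, 1.0]]
{'time_s': 0.1, 'qpos': [1.263, 0.3, 1.521, -0.0, 1.321, -0.067], 'joint_vel': [-0.001, 0.001, -0.001, -0.001, -0.002, -0.001], 'tau': [0.004, -53.264, -35.329, 0.071, 0.023, -0.0], 'ee_pos': [0.131, 0.534, 0.198], 'eef_rot': [-1.627, 1.57, -1.868], 'force': [-0.262, -0.937, 0.488], 'moment': [0.012, -0.074, -0.042], 'grip_width': 0.094}
```

View pics/top0.png

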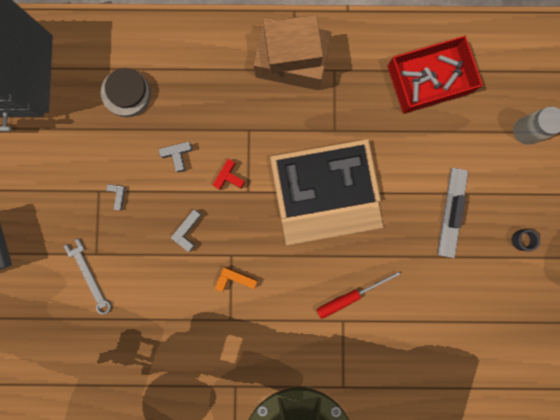

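View pics/scene0.png

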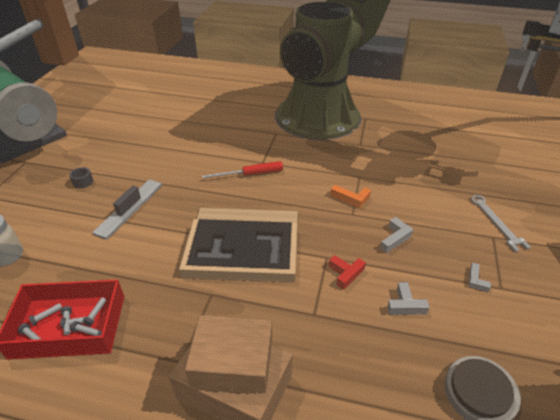

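```bash
cat > h.py <<'E'
import numpy as np,cv2
from station import *
def cast(n,uv,z):
    i=camera_info(n);E=np.array(i["extrinsics"]);uv=np.asarray(uv,float).reshape(-1,2)
    r=np.c_[(uv[:,0]-i["cx"])/i["fx"],(uv[:,1]-i["cy"])/i["fy"],np.ones(len(uv))]@E[:3,:3].T
    return (E[:3,3]+r*((z-E[2,3])/r[:,2])[:,None])[:,:2]
def cloud(n,d):
    i=camera_info(n);E=np.array(i["extrinsics"]);v,u=np.mgrid[:420,:560]
    P=np.stack([(u-i["cx"])/i["fx"]*d,(v-i["cy"])/i["fy"]*d,d],-1)
    return P@E[:3,:3].T+E[:3,3]
E
python3 - <<'E'
from h import *
p=cv2.imread("pics/top0.png");d=np.load("top0.npy");W=cloud("top",d)
np.set_printoptions(precision=4,suppress=True,linewidth=220)
for n,(u,v) in dict(bench=(230,120),foam=(325,200),ply=(335,225),T=(180,150),L=(188,224),se=(450,235),grip=(458,210),lcut=(294,185)).items():
    q=W[v-1:v+2,u-1:u+2].reshape(-1,3);print(n,q.mean(0),q[:,2].std(),p[v,u],cv2.cvtColor(p,cv2.COLOR_BGR2HSV)[v,u])
a=cv2.resize(p[130:260,150:390],None,fx=3.3,fy=3.3,interpolation=cv2.INTER_CUBIC)
cv2.imwrite("pics/c1.png",a)
E
```

```text
bench [ 0.7214  0.1623 -0.0005] 0.0011325332359092078 [ 62 104 150] [ 14 150 150]
foam [ 0.5352 -0.0535  0.0274] 0.0016142287099246895 [50 49 49] [120   5  50]
ply [ 0.4809 -0.0782  0.0052] 0.0018597196303545384 [106 151 194] [ 15 116 194]
T [0.6462 0.2704 0.0209] 0.0007640582721595767 [148 154 159] [ 16  18 159]
L [0.4806 0.2485 0.0217] 0.0011547513598057558 [154 159 164] [ 15  16 164]
se [ 0.4602 -0.335   0.0074] 0.001686728489217771 [149 155 161] [ 15  19 161]
grip [ 0.5142 -0.34    0.0404] 0.0015967216702050561 [74 73 78] [174  16  78]
lcut [0.5695 0.0146 0.0158] 0.0017406026083739855 [ 97  96 102] [175  15 102]
```

View pics/c1.png

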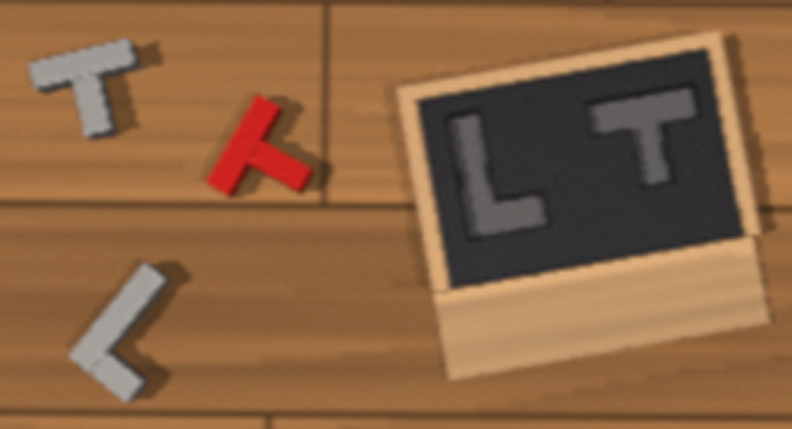

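```bash
cat >> h.py <<'E'
def corners(n,p,roi,z,lo,nv,hi=256,S=6):
    """line-fitted polygon corners (world xy at height z) of largest grey blob in roi (u0,v0,u1,v1)"""
    u0,v0,u1,v1=roi
    a=cv2.resize(p[v0:v1,u0:u1],None,fx=S,fy=S,interpolation=cv2.INTER_LINEAR)
    h=cv2.cvtColor(a,cv2.COLOR_BGR2HSV)
    m=((h[...,2]>lo)&(h[...,2]<hi)&(h[...,1]<60)).astype(np.uint8)
    m=cv2.morphologyEx(m,cv2.MORPH_CLOSE,np.ones((7,7)))
    c=max(cv2.findContours(m,0,cv2.CHAIN_APPROX_NONE)[0],key=cv2.contourArea)
    e=1.
    while True:
        q=cv2.approxPolyDP(c,e,True)[:,0]
        if len(q)<=nv: break
        e+=.25
    c=c[:,0].astype(float); idx=[int(np.argmin(np.abs(c-x).sum(1))) for x in q]
    L=[]
    for i,j in zip(idx,idx[1:]+idx[:1]):
        s=np.take(c,range(i,j if j>i else j+len(c)),axis=0,mode='wrap');k=max(2,len(s)//6)
        L.append(cv2.fitLine(s[k:-k].astype(np.float32),cv2.DIST_HUBER,0,.01,.01).ravel())
    out=[]
    for (ax,ay,bx,by),(cx,cy,dx,dy) in zip(L[-1:]+L[:-1],L):
        t=np.linalg.solve([[ax,-cx],[ay,-cy]],[dx-bx,dy-by]);out.append([bx+t[0]*ax,by+t[0]*ay])
    uv=(np.array(out)+.5)/S-.5+[u0,v0]
    return cast(n,uv,z),uv
def kabsch(M,Q):
    """rigid M->Q over cyclic vertex orders; returns x,y,yaw,rms"""
    best=None
    M=np.asarray(M,float)
    if len(M)!=len(Q): return ("nv",len(Q))
    for D in (Q,Q[::-1]):
        for k in range(len(M)):
            B=np.roll(D,k,0);mm,b=M.mean(0),B.mean(0);H=(M-mm).T@(B-b)
            th=np.arctan2(H[0,1]-H[1,0],H[0,0]+H[1,1]);R=np.array([[np.cos(th),-np.sin(th)],[np.sin(th),np.cos(th)]])
            t=b-R@mm;r=np.sqrt((((M@R.T+t)-B)**2).sum(1).mean())
            if best is None or r<best[3]: best=(t[0],t[1],th,r)
    return np.round(best,4)
ML=np.array([[-40,9],[40,9],[40,-9],[-22,-9],[-22,-41],[-40,-41]])/1e3
MT=np.array([[-20,9],[20,9],[20,35],[38,35],[38,-35],[20,-35],[20,-9],[-20,-9]])/1e3
MS=np.array([[-18,-100],[18,-100],[18,100],[-18,100]])/1e3
E
python3 - <<'E'
from h import *
p=cv2.imread("pics/top0.png")
for lo in (110,125):
  print("L",kabsch(ML,corners("top",p,(165,200,210,255),.022,lo,6)[0]))
  print("T",kabsch(MT,corners("top",p,(155,135,200,178),.022,lo,8)[0]))
  print("S",kabsch(MS,corners("top",p,(430,160,480,265),.008,lo,4)[0]))
for lo in (68,75,82):
  print("Lc",kabsch(ML,corners("top",p,(282,162,318,206),.016,lo,6,130)[0]))
  print("Tc",kabsch(MT,corners("top",p,(325,152,366,192),.016,lo,8,130)[0]))
# foam quad
u0,v0=264,135
a=cv2.resize(p[135:250,264:390],None,fx=6,fy=6);h=cv2.cvtColor(a,cv2.COLOR_BGR2HSV)
m=((h[...,1]<50)&(h[...,2]<140)).astype(np.uint8)
c=max(cv2.findContours(m,0,cv2.CHAIN_APPROX_NONE)[0],key=cv2.contourArea)
q=cv2.approxPolyDP(cv2.convexHull(c),12,True)[:,0]
uv=(q+.5)/6-.5+[u0,v0];w=cast("top",uv,.028);print(uv,w)
print("foam",kabsch(np.array([[-65,-100],[65,-100],[65,100],[-65,100]])/1e3,w))
E
```

```text
L [ 4.769e-01  2.548e-01 -6.653e-01  6.000e-04]
T [6.207e-01 2.755e-01 2.545e-01 5.000e-04]
S [ 0.5131 -0.3328  1.4685  0.0118]
L [ 4.769e-01  2.555e-01 -6.656e-01  6.000e-04]
T [0.621  0.2761 0.2545 0.0009]
S [ 0.5131 -0.3329 -1.6694  0.0129]
Lc [0.575  0.0154 0.1702 0.0017]
Tc [ 0.5906 -0.1042  0.1858  0.0018]
Lc [0.5749 0.0154 0.1654 0.0023]
Tc [ 0.591  -0.1042  0.177   0.0026]
Lc [0.5747 0.0156 0.165  0.0031]
Tc [ 0.5913 -0.1042  0.1721  0.0035]
[[363.08333333 145.91666667]
 [373.58333333 200.25      ]
 [286.91666667 215.75      ]
 [277.58333333 160.75      ]] [[ 0.65633732 -0.13817931]
 [ 0.53531371 -0.16030137]
 [ 0.49994467  0.03020058]
 [ 0.62185118  0.05156583]]
foam [ 0.5784 -0.0542  0.1804  0.0047]
```

Run:
```python
from h import *
p=cv2.imread("pics/top0.png")
w,uv=corners("top",p,(264,135,390,250),.028,0,4,120);print("foam",w,uv,kabsch(np.array([[-65,-100],[65,-100],[65,100],[-65,100]])/1e3,w))
print("sides",np.linalg.norm(w-np.roll(w,1,0),axis=1))
for lo in(110,125):
  a=cv2.resize(p[160:265,430:480],None,fx=6,fy=6);h=cv2.cvtColor(a,cv2.COLOR_BGR2HSV)
  m=((h[...,2]>lo)&(h[...,1]<60)).astype(np.uint8)
  c=[x for x in cv2.findContours(m,0,cv2.CHAIN_APPROX_NONE)[0] if cv2.contourArea(x)>300];print([cv2.contourArea(x) for x in c])
  r=cv2.minAreaRect(np.vstack(c));q=(cv2.boxPoints(r)+.5)/6-.5+[430,160]
  w=cast("top",q,.008);print(uv.shape,q,np.linalg.norm(w-np.roll(w,1,0),axis=1),kabsch(MS,w))
# grip rib from depth
d=np.load("top0.npy");W=cloud("top",d)[165:262,435:475].reshape(-1,3);g=W[(W[:,2]>.036)&(W[:,2]<.05)]
b=cv2.minAreaRect((g[:,:2]*1000).astype(np.float32));print(len(g),g.mean(0),b)
# foam/board yaw check from plywood front edge via depth is skipped
p=cv2.imread("pics/scene0.png")
a=cv2.resize(p[180:290,180:440],None,fx=3,fy=3,interpolation=cv2.INTER_CUBIC);cv2.imwrite("pics/c2.png",a)
```

```text
foam [[ 0.65811435 -0.13813557]
 [ 0.62236956  0.05318057]
 [ 0.49881896  0.03002685]
 [ 0.53455604 -0.16030524]] [[363.05722809 145.12752056]
 [276.85678101 160.51423073]
 [286.99298286 216.26290131]
 [373.58850098 200.59313202]] [ 0.5785 -0.0538  0.184   0.0037]
sides [0.12553147 0.19462671 0.12570141 0.19365806]
[39504.5]
(4, 2) [[436.63982534 254.75279999]
 [451.09106445 167.31056595]
 [468.60568619 170.20513916]
 [454.15444946 257.64736938]] [0.03929888 0.20024168 0.03990813 0.20013672] [ 0.5114 -0.3419  1.3854  0.0019]
[36759.0]
(4, 2) [[437.22312689 254.94776154]
 [451.1087513  167.33141184]
 [468.1665535  170.03475952]
 [454.28092766 257.65111542]] [0.0382392  0.20038534 0.03883344 0.2002873 ] [ 5.1140e-01 -3.4210e-01 -1.7497e+00  1.4000e-03]
262 [ 0.5112305  -0.34055039  0.04093891] ((511.908203125, -341.2478942871094), (18.07530403137207, 69.89517211914062), 79.65650177001953)
```

View pics/c2.png

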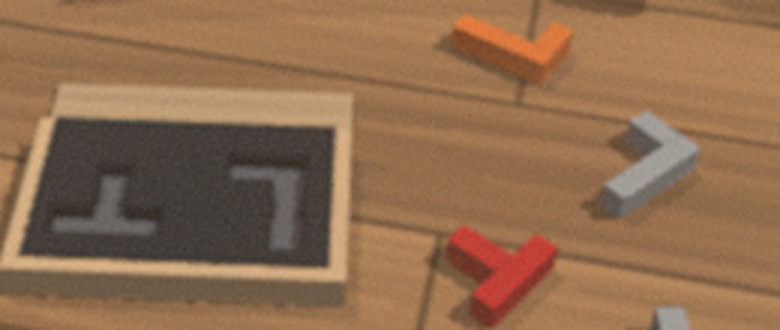

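```bash
cat >> h.py <<'E'
from scipy.spatial.transform import Rotation as Ro
def go(x,y,z,jaw):
    """print tool-frame shift [mm] and spin to bring TCP to x,y,z (m), tool y along angle jaw (mod pi) pointing straight down"""
    o=get_obs();R=Ro.from_euler('xyz',o["eef_rot"]).as_matrix()
    a=np.arctan2(R[1,1],R[0,1]);dj=(jaw-a+np.pi/2)%np.pi-np.pi/2
    print("t",round(o["time_s"],2),"pos",np.round(o["ee_pos"],4),"down",np.round(R[:,0],4),"jaw",round(a,4),"q6",round(o["qpos"][5],2),
     "F",np.round(o["force"],1),"w",round(o["grip_width"],4),"\n shift",np.round(R.T@(np.array([x,y,z])-o["ee_pos"])*1000,1),"spin",np.round([-dj,-dj+np.pi,-dj-np.pi],4))
E
python3 -c "
from h import *
go(.477,.255,.08,np.pi/2-.6655)"
```

```text
t 0.1 pos [0.1311 0.5339 0.1979] down [-3.e-04 -1.e-03 -1.e+00] jaw 1.33 q6 -0.07 F [-0.3 -0.9  0.5] w 0.0945 
 shift [ 118.  -188.3  402.4] spin [ 0.4247  3.5663 -2.7169]
```

```bash
python3 -m handwheel '[[[0,-20,40],0.1,-1],[[0,-40,80],0.2,-1],[[0,-60,120],0.3,-1],[[0,-80,160],0.42,-1],[[0,-100,200],0.42,-1]]' 40
python3 -c "
from h import *
go(.477,.255,.1,np.pi/2-.6655)"
```

```text
time_s: 0.6
ee_pos: [0.3025, 0.3877, 0.1978]
eef_rot: [-1.315, 1.57, -1.98]
force: [0.3, -0.5, 0.9]
grip_width: 0.0941
t 0.6 pos [0.3025 0.3877 0.1978] down [-5.0e-04 -1.2e-03 -1.0e+00] jaw 0.9059 q6 -0.07 F [ 0.3 -0.5  0.9] w 0.0941 
 shift [ 97.9   3.4 219.2] spin [ 6.0000e-04  3.1422e+00 -3.1410e+00]
```

```bash
python3 -m handwheel '[[[20,1,44],0,-1],[[40,2,88],0,-1],[[60,3,132],0,-1],[[80,3,176],0,-1],[[98,3.4,219],0,-1]]'
python3 -m handwheel '[[[0,0,0],0,-1],[[0,0,0],0,-1],[[0,0,0],0,-1],[[0,0,0],0,-1],[[0,0,0],0,-1]]'
python3 -c "
from h import *
go(.477,.255,.028,np.pi/2-.6655)
p,d=camera('top');cv2.imwrite('pics/t1.png',p)
q,d=camera('scene');cv2.imwrite('pics/s1.png',q)
cv2.imwrite('pics/m1.png',np.hstack([cv2.resize(p[140:300,100:300],(400,320)),cv2.resize(q[140:300,320:520],(400,320))]))"
```

```text
time_s: 1.1
ee_pos: [0.4779, 0.2535, 0.0987]
eef_rot: [-1.557, 1.569, -2.222]
force: [0.3, 0.7, 0.2]
grip_width: 0.0937
time_s: 1.6
ee_pos: [0.4775, 0.2544, 0.0993]
eef_rot: [-1.183, 1.57, -1.847]
force: [0.1, 0.2, -0.1]
grip_width: 0.094
t 1.6 pos [0.4775 0.2544 0.0993] down [-3.e-04 -1.e-03 -1.e+00] jaw 0.9071 q6 -0.48 F [ 0.1  0.2 -0.1] w 0.094 
 shift [71.3  0.3 -0.8] spin [ 1.8000e-03  3.1434e+00 -3.1398e+00]
```

View pics/m1.png

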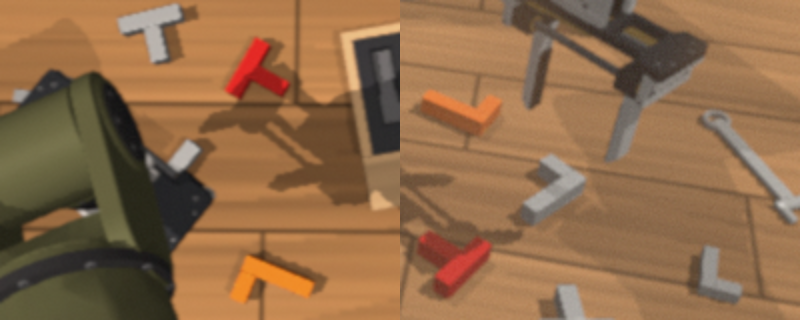

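```bash
python3 -m handwheel '[[[20,0,0],0,-1],[[40,0,-0.5],0,-1],[[60,0.3,-0.8],0,-1],[[71.3,0.3,-0.8],0,-1],[[71.3,0.3,-0.8],0,-1]]'
python3 -m handwheel '[[[0,0,0],0,1],[[0,0,0],0,1],[[0,0,0],0,1],[[0,0,0],0,1],[[0,0,0],0,1]]' 40
python3 -m handwheel '[[[0,0,0],0,1],[[0,0,0],0,1],[[0,0,0],0,1],[[-10,0,0],0,1],[[-30,0,0],0,1]]' 40
python3 -c "
from h import *
go(.477,.255,.028,np.pi/2-.6655)
p,d=camera('top');cv2.imwrite('pics/t1.png',p)
q,d=camera('scene');cv2.imwrite('pics/s1.png',q)
cv2.imwrite('pics/m2.png',np.hstack([cv2.resize(p[140:300,100:300],(400,320)),cv2.resize(q[140:300,320:520],(400,320))]))"
```

```text
time_s: 2.2
ee_pos: [0.4764, 0.2546, 0.0267]
eef_rot: [-1.787, 1.568, -2.451]
force: [0.3, -1.0, 0.1]
grip_width: 0.0941
time_s: 2.7
ee_pos: [0.4765, 0.2547, 0.027]
eef_rot: [-1.741, 1.568, -2.404]
force: [0.2, 0.1, -0.1]
grip_width: 0.0575
time_s: 3.2
ee_pos: [0.476, 0.2544, 0.0568]
eef_rot: [-1.886, 1.566, -2.55]
force: [0.0, 0.0, 0.1]
grip_width: 0.0175
t 3.2 pos [0.476  0.2544 0.0568] down [-0.0043 -0.0029 -1.    ] jaw 0.9069 q6 -0.48 F [0.  0.  0.1] w 0.0175 
 shift [28.8  1.3  0.5] spin [ 1.6000e-03  3.1432e+00 -3.1400e+00]
```

View pics/m2.png

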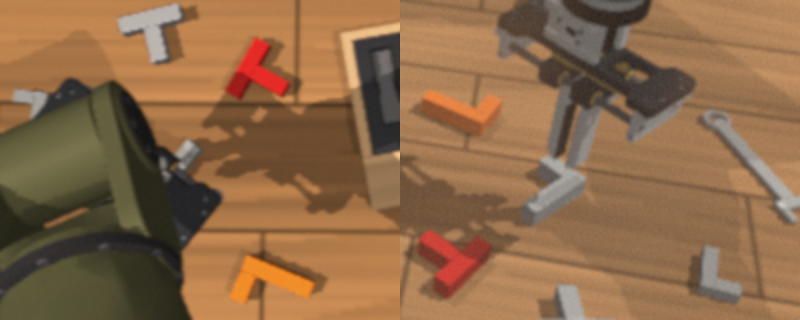

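```bash
python3 -m handwheel '[[[0,0,0],0,1],[[0,0,0],0,1],[[0,0,0],0,1],[[0,0,0],0,1],[[0,0,0],0,1]]' 40
python3 -c "
from h import *
go(.575,.0154,.1,np.pi/2+.183)
q,d=camera('scene');cv2.imwrite('pics/s2.png',q)
W=cloud('scene',d);m=(cv2.cvtColor(q,cv2.COLOR_BGR2HSV)[...,1]<60)&(q[...,2]>110);m[:210]=0;m[255:]=0;m[:,:375]=0;m[:,415:]=0
print(W[m][:,2].max(),np.percentile(W[m],[5,50,95],axis=0))
"
```

```text
time_s: 3.8
ee_pos: [0.4777, 0.2552, 0.0594]
eef_rot: [0.304, 1.57, -0.359]
force: [0.6, 0.3, -0.3]
grip_width: 0.0007
t 3.8 pos [0.4777 0.2552 0.0594] down [ 1.1e-03 -4.0e-04 -1.0e+00] jaw 0.907 q6 -0.48 F [ 0.6  0.3 -0.3] w 0.0007 
 shift [ -40.4 -128.9  224.4] spin [-0.8468  2.2948 -3.9884]
0.6862376756327578 [[0.43447593 0.23477897 0.00378832]
 [0.48048949 0.25599337 0.02133029]
 [0.5052301  0.27838584 0.09711874]]
```

```bash
Z='[[0,0,0],0,1]'
python3 -m handwheel '[[[0,0,0],0,-0.2],[[0,0,0],0,-0.2],[[0,0,0],0,-0.2],[[0,0,0],0,-0.2],[[0,0,0],0,-0.2]]' 40
python3 -m handwheel '[[[0,0,0],0,-0.2],[[5,0,0],0,-0.2],[[15,0,0],0,-0.2],[[25,0,0],0,-0.2],[[31.5,0,0],0,-0.2]]'
python3 -m handwheel '[[[0,0,0],0,1],[[0,0,0],0,1],[[0,0,0],0,1],[[0,0,0],0,1],[[0,0,0],0,1]]' 40
python3 -c "
from h import *
go(.477,.255,.028,np.pi/2-.6655)"
```

```text
time_s: 4.35
ee_pos: [0.4777, 0.2552, 0.0595]
eef_rot: [0.374, 1.57, -0.29]
force: [0.3, -0.2, 0.7]
grip_width: 0.037
time_s: 4.85
ee_pos: [0.4773, 0.255, 0.0264]
eef_rot: [-1.07, 1.57, -1.733]
force: [0.0, -0.1, 0.3]
grip_width: 0.0567
time_s: 5.35
ee_pos: [0.4774, 0.2551, 0.0267]
eef_rot: [-0.562, 1.57, -1.226]
force: [-0.1, 0.6, 0.5]
grip_width: 0.0197
t 5.35 pos [0.4774 0.2551 0.0267] down [ 3.e-04 -8.e-04 -1.e+00] jaw 0.907 q6 -0.48 F [-0.1  0.6  0.5] w 0.0197 
 shift [-1.3 -0.3 -0.3] spin [ 1.7000e-03  3.1432e+00 -3.1399e+00]
```

```bash
python3 -m handwheel '[[[-1.3,0,0],0,1],[[-1.3,0,0],0,1],[[-1.3,0,0],0,1],[[-1.3,0,0],0,1],[[-1.3,0,0],0,1]]' 40
python3 -m handwheel '[[[-10,0,0],0,1],[[-25,0,0],0,1],[[-40,0,0],0,1],[[-40,0,0],0,1],[[-40,0,0],0,1]]'
python3 -c "
from h import *
go(.575,.0154,.1,np.pi/2+.183)
q,d=camera('scene');cv2.imwrite('pics/s3.png',q[140:300,320:520])"
```

```text
time_s: 5.85
ee_pos: [0.4774, 0.2551, 0.028]
eef_rot: [-0.517, 1.57, -1.181]
force: [-0.3, 0.7, 0.5]
grip_width: 0.0005
time_s: 6.35
ee_pos: [0.4774, 0.2551, 0.0681]
eef_rot: [-0.002, 1.57, -0.666]
force: [0.4, 0.0, 0.2]
grip_width: 0.0006
t 6.35 pos [0.4774 0.2551 0.0681] down [ 8.e-04 -6.e-04 -1.e+00] jaw 0.907 q6 -0.48 F [0.4 0.  0.2] w 0.0006 
 shift [ -31.6 -128.7  224.6] spin [-0.8468  2.2948 -3.9884]
```

```bash
python3 -c "
import cv2;a=cv2.imread('pics/s3.png');cv2.imwrite('pics/s3b.png',cv2.resize(a,None,fx=3.5,fy=3.5,interpolation=2))"
```

```text
(no output)
```

View pics/s3b.png

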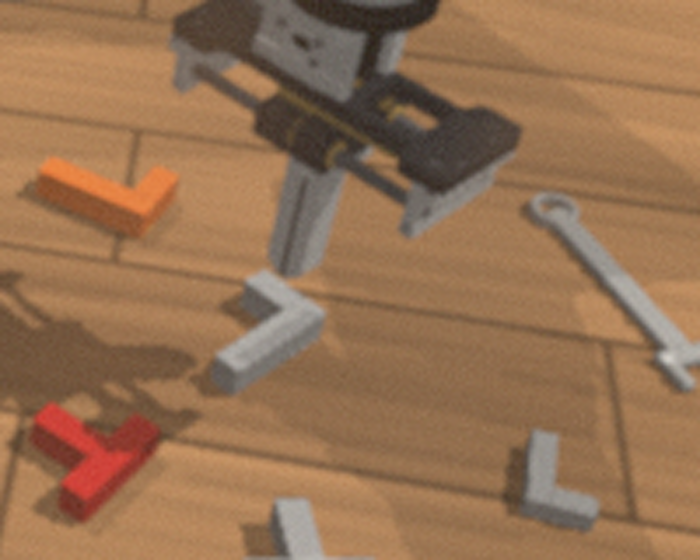

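Run:
```python
from h import *
q,d=camera('scene');cv2.imwrite('pics/s4.png',q);W=cloud('scene',d)
np.set_printoptions(precision=4,suppress=True)
# crop px (x,y)/3.5+(320,140)
for n,(x,y) in dict(tip=(298,262),tip2=(285,265),fing=(310,200),Lmid=(270,340),Lcorner=(310,312),Lend=(235,362),Lshort=(265,285)).items():
    u,v=int(x/3.5+320),int(y/3.5+140);print(n,(u,v),np.median(W[v-1:v+2,u-1:u+2].reshape(-1,3),axis=0))
print(get_obs()["ee_pos"])
```

```text
tip (405, 214) [0.4906 0.2575 0.0955]
tip2 (401, 215) [0.4867 0.2509 0.0874]
fing (408, 197) [0.4892 0.2552 0.1375]
Lmid (397, 237) [0.4823 0.2544 0.0222]
Lcorner (408, 229) [0.4526 0.2763 0.0219]
Lend (387, 243) [0.5029 0.2351 0.0215]
Lshort (395, 221) [0.4335 0.2479 0.0217]
[0.4771 0.2549 0.0674]
```

Run:
```python
from h import *
q=cv2.imread('pics/s4.png')
np.set_printoptions(precision=4,suppress=True)
q2,d=camera('scene');W=cloud('scene',d);p,dt=camera('top')
for v in range(208,224): print(v,[f"{W[v,u,0]:.3f},{W[v,u,1]:.3f},{W[v,u,2]:.3f}" for u in (400,403,406)],q2[v,403])
print(get_obs()["ee_pos"],get_obs()["qpos"])
```

```text
208 ['0.483,0.246,0.102', '0.487,0.251,0.107', '0.491,0.257,0.111'] [82 88 98]
209 ['0.486,0.246,0.102', '0.489,0.252,0.106', '0.492,0.257,0.109'] [86 92 98]
210 ['0.484,0.247,0.098', '0.488,0.252,0.103', '0.491,0.257,0.106'] [ 91  99 105]
211 ['0.482,0.248,0.094', '0.486,0.253,0.099', '0.491,0.258,0.104'] [ 99 104 111]
212 ['0.485,0.248,0.093', '0.487,0.253,0.097', '0.492,0.258,0.102'] [100 107 115]
213 ['0.482,0.249,0.088', '0.488,0.254,0.095', '0.491,0.259,0.098'] [100 105 112]
214 ['0.482,0.249,0.086', '0.488,0.254,0.092', '0.491,0.259,0.096'] [100 105 113]
215 ['0.483,0.250,0.084', '0.490,0.254,0.092', '0.492,0.260,0.094'] [102 106 114]
216 ['0.482,0.250,0.081', '0.489,0.255,0.088', '0.493,0.260,0.092'] [101 107 114]
217 ['0.483,0.251,0.079', '0.491,0.255,0.087', '0.488,0.261,0.086'] [102 108 111]
218 ['0.485,0.251,0.078', '0.489,0.256,0.083', '0.490,0.261,0.085'] [101 109 119]
219 ['0.484,0.251,0.075', '0.490,0.256,0.081', '0.398,0.274,0.001'] [102 122 148]
220 ['0.486,0.252,0.074', '0.399,0.268,-0.002', '0.399,0.274,-0.001'] [ 96 135 179]
221 ['0.430,0.259,0.021', '0.403,0.268,-0.002', '0.401,0.275,-0.002'] [107 141 181]
222 ['0.436,0.258,0.023', '0.408,0.268,-0.001', '0.407,0.275,-0.000'] [128 146 167]
223 ['0.436,0.259,0.021', '0.435,0.265,0.021', '0.410,0.275,-0.000'] [154 160 167]
[0.4771 0.2549 0.0674] [ 0.4235  0.4259  1.6774 -0.001   1.0395 -0.4829]
```

```bash
python3 -m handwheel '[[[5,0,0],0,-0.3],[[15,0,0],0,-0.3],[[25,0,0],0,-0.3],[[30,0,0],0,-0.3],[[30,0,0],0,-0.3]]' 40
python3 -m handwheel '[[[0,0,0],0,-0.3],[[0,0,0],0,-0.3],[[0,0,0],0,-0.3],[[8,0,0],0,-0.3],[[16,0,0],0,-0.3]]' 40
python3 -m handwheel '[[[4,0,0],0,-0.3],[[6,0,0],0,-0.3],[[8,0,0],0,-0.3],[[9,0,0],0,-0.3],[[9,0,0],0,-0.3]]' 40
python3 - <<'E'
from h import *
q,d=camera('scene');cv2.imwrite('pics/s5.png',cv2.resize(q[160:270,340:480],None,fx=5,fy=5,interpolation=2))
go(.477,.255,.028,np.pi/2-.6655)
E
```

```text
time_s: 7.05
ee_pos: [0.4766, 0.2546, 0.0362]
eef_rot: [-1.783, 1.568, -2.447]
force: [-0.5, -0.3, 0.6]
grip_width: 0.0368
time_s: 7.55
ee_pos: [0.4766, 0.2546, 0.0197]
eef_rot: [-1.746, 1.568, -2.409]
force: [0.3, -0.5, -0.0]
grip_width: 0.0608
time_s: 8.05
ee_pos: [0.4766, 0.2546, 0.0108]
eef_rot: [-1.729, 1.568, -2.393]
force: [-0.3, -0.2, 0.3]
grip_width: 0.0613
t 8.1 pos [0.4766 0.2547 0.0108] down [-0.0018 -0.0018 -1.    ] jaw 0.907 q6 -0.48 F [0.4 0.  0.6] w 0.0612 
 shift [-17.2   0.5   0.1] spin [ 1.7000e-03  3.1433e+00 -3.1399e+00]
```

View pics/s5.png

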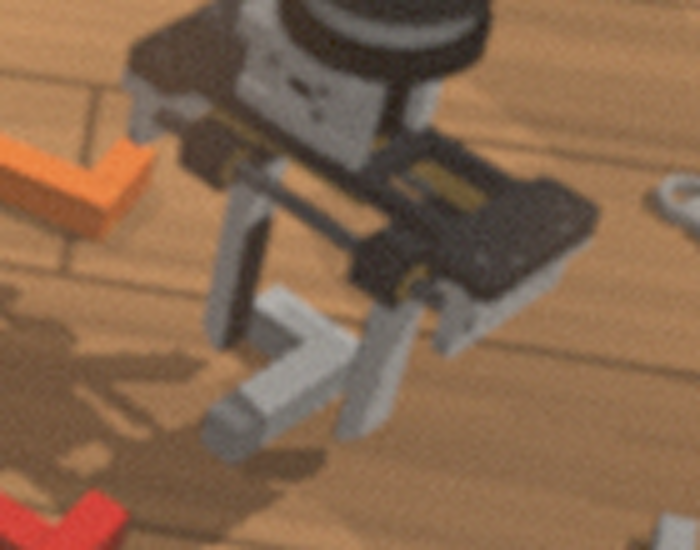

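Run:
```python
from h import *
q,d=camera('scene');W=cloud('scene',d)
for v in range(238,252): print(v,[f"{W[v,u,0]:.3f},{W[v,u,1]:.3f},{W[v,u,2]:.3f}" for u in (409,412,415)],q[v,412])
# project points at finger location for z
i=camera_info('scene');E=np.linalg.inv(i["extrinsics"])
for z in (0,.01,.02,.03):
    c=E@[.503,.288,z,1];print(z,c[0]/c[2]*i["fx"]+i["cx"],c[1]/c[2]*i["fy"]+i["cy"])
```

```text
238 ['0.505,0.275,0.046', '0.508,0.280,0.051', '0.507,0.286,0.051'] [102 104 112]
239 ['0.505,0.275,0.044', '0.507,0.281,0.047', '0.509,0.286,0.050'] [106 110 117]
240 ['0.505,0.276,0.041', '0.511,0.281,0.048', '0.506,0.287,0.045'] [100 105 113]
241 ['0.505,0.276,0.039', '0.511,0.281,0.046', '0.505,0.288,0.042'] [104 110 115]
242 ['0.505,0.277,0.036', '0.508,0.282,0.040', '0.505,0.288,0.038'] [108 113 118]
243 ['0.507,0.277,0.035', '0.513,0.282,0.042', '0.502,0.289,0.033'] [112 117 122]
244 ['0.505,0.278,0.031', '0.508,0.283,0.035', '0.502,0.290,0.030'] [118 124 128]
245 ['0.506,0.278,0.029', '0.508,0.284,0.032', '0.474,0.296,-0.000'] [116 123 132]
246 ['0.507,0.279,0.027', '0.508,0.284,0.029', '0.476,0.296,-0.001'] [112 121 132]
247 ['0.507,0.279,0.024', '0.482,0.289,0.000', '0.480,0.296,-0.001'] [ 99 118 138]
248 ['0.484,0.284,-0.002', '0.484,0.290,-0.000', '0.482,0.296,-0.001'] [ 73 102 135]
249 ['0.491,0.283,0.002', '0.487,0.290,-0.001', '0.486,0.296,0.000'] [ 69  99 135]
250 ['0.492,0.283,-0.000', '0.490,0.290,-0.000', '0.490,0.295,0.001'] [ 72 103 138]
251 ['0.495,0.284,0.000', '0.493,0.290,0.000', '0.491,0.296,-0.000'] [ 74 105 142]
0 411.07178811829255 254.2029276073234
0.01 412.03387160378594 250.91668494306666
0.02 413.0101428328487 247.5819804052506
0.03 414.0009179744708 244.19773403767707
```

```bash
python3 -m handwheel '[[[4,0,0],0,-0.3],[[8,0,0],0,-0.3],[[12,0,0],0,-0.3],[[15,0,0],0,-0.3],[[18,0,0],0,-0.3]]' 
python3 -m handwheel '[[[1,0,0],0,-0.3],[[2,0,0],0,-0.3],[[3,0,0],0,-0.3],[[3,0,0],0,-0.3],[[3,0,0],0,-0.3]]'
```

```text
time_s: 8.65
ee_pos: [0.4767, 0.2547, -0.0071]
eef_rot: [-1.692, 1.568, -2.356]
force: [-15.9, -9.7, 45.7]
grip_width: 0.0608
time_s: 9.15
ee_pos: [0.4767, 0.2547, -0.0072]
eef_rot: [-1.624, 1.568, -2.287]
force: [-20.6, -9.8, 45.0]
grip_width: 0.0608
```

```bash
python3 -m handwheel '[[[-2,0,0],0,-0.3],[[-4,0,0],0,-0.3],[[-6,0,0],0,-0.3],[[-6,0,0],0,-0.3],[[-6,0,0],0,-0.3]]'
python3 - <<'E'
from h import *
q,d=camera('scene');cv2.imwrite('pics/s6.png',cv2.resize(q[160:270,340:480],None,fx=5,fy=5,interpolation=2))
go(.477,.255,.028,np.pi/2-.6655)
W=cloud('scene',d)
for v in range(240,256): print(v,[f"{W[v,u,0]:.3f},{W[v,u,1]:.3f},{W[v,u,2]:.3f}" for u in (407,410,413)],q[v,410])
E
```

```text
time_s: 9.65
ee_pos: [0.4767, 0.2546, -0.0015]
eef_rot: [-1.683, 1.568, -2.346]
force: [-0.6, 0.3, -0.7]
grip_width: 0.0612
t 9.7 pos [ 0.4767  0.2546 -0.0014] down [-0.0019 -0.002  -1.    ] jaw 0.9071 q6 -0.48 F [ 0.4  0.4 -0.1] w 0.0608 
 shift [-29.4   0.4   0. ] spin [ 1.8000e-03  3.1434e+00 -3.1398e+00]
240 ['0.464,0.278,0.000', '0.507,0.278,0.044', '0.512,0.282,0.050'] [102 107 112]
241 ['0.465,0.279,-0.001', '0.508,0.278,0.042', '0.510,0.283,0.045'] [105 110 116]
242 ['0.469,0.279,0.000', '0.508,0.278,0.039', '0.509,0.284,0.041'] [103 107 113]
243 ['0.504,0.274,0.031', '0.507,0.279,0.035', '0.507,0.285,0.037'] [104 110 113]
244 ['0.503,0.275,0.027', '0.506,0.280,0.032', '0.507,0.285,0.034'] [103 108 114]
245 ['0.504,0.275,0.026', '0.507,0.280,0.030', '0.507,0.286,0.031'] [105 109 115]
246 ['0.503,0.276,0.022', '0.508,0.281,0.028', '0.506,0.287,0.027'] [101 105 111]
247 ['0.503,0.276,0.019', '0.510,0.281,0.028', '0.505,0.287,0.023'] [107 110 113]
248 ['0.504,0.277,0.016', '0.510,0.281,0.024', '0.506,0.288,0.021'] [109 113 117]
249 ['0.505,0.277,0.015', '0.511,0.282,0.023', '0.502,0.289,0.015'] [107 113 118]
250 ['0.507,0.277,0.014', '0.510,0.282,0.019', '0.489,0.292,-0.000'] [113 118 125]
251 ['0.508,0.278,0.013', '0.510,0.283,0.016', '0.491,0.292,-0.001'] [103 115 132]
252 ['0.500,0.279,0.001', '0.499,0.285,0.002', '0.496,0.292,0.000'] [ 81 108 139]
253 ['0.503,0.279,0.002', '0.500,0.286,-0.000', '0.499,0.292,0.000'] [ 72 105 142]
254 ['0.502,0.280,-0.002', '0.505,0.285,0.002', '0.502,0.292,0.001'] [ 77 107 148]
255 ['0.506,0.280,-0.002', '0.504,0.286,-0.002', '0.502,0.292,-0.002'] [ 75 109 146]
```

View pics/s6.png

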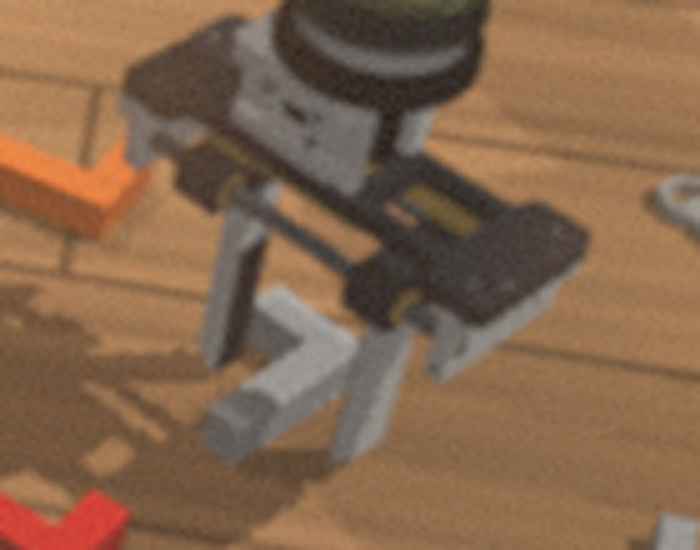

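```bash
python3 -m handwheel '[[[-8,0,0],0,1],[[-8,0,0],0,1],[[-8,0,0],0,1],[[-8,0,0],0,1],[[-8,0,0],0,1]]' 40 
python3 -m handwheel '[[[0,0,0],0,1],[[0,0,0],0,1],[[0,0,0],0,1],[[0,0,0],0,1],[[0,0,0],0,1]]' 40
python3 -c "
from h import *
go(.477,.255,.028,np.pi/2-.6655)"
```

```text
time_s: 10.2
ee_pos: [0.4766, 0.2546, 0.0064]
eef_rot: [-1.715, 1.568, -2.378]
force: [-1.4, 1.0, 0.4]
grip_width: 0.0247
time_s: 10.7
ee_pos: [0.4765, 0.2546, 0.0063]
eef_rot: [-1.726, 1.568, -2.39]
force: [-0.4, -0.2, -0.0]
grip_width: 0.0174
t 10.7 pos [0.4765 0.2546 0.0063] down [-0.0023 -0.0021 -1.    ] jaw 0.9071 q6 -0.48 F [-0.4 -0.2 -0. ] w 0.0174 
 shift [-21.7   0.5   0.1] spin [ 1.8000e-03  3.1434e+00 -3.1398e+00]
```

```bash
python3 -m handwheel '[[[-10,0,0],0,1],[[-25,0,0],0,1],[[-45,0,0],0,1],[[-60,0,0],0,1],[[-60,0,0],0,1]]' 50
python3 -c "
from h import *
go(.5755,.0154,.066,np.pi/2+.183)"
```

```text
time_s: 11.2
ee_pos: [0.4777, 0.2552, 0.0688]
eef_rot: [0.338, 1.569, -0.325]
force: [0.2, 0.3, -1.1]
grip_width: 0.0176
t 11.2 pos [0.4777 0.2552 0.0688] down [ 1.4e-03 -5.0e-04 -1.0e+00] jaw 0.9071 q6 -0.48 F [ 0.2  0.3 -1.1] w 0.0176 
 shift [   3.  -128.7  224.8] spin [-0.8467  2.2949 -3.9883]
```

```bash
python3 -m handwheel '[[[0,-25,45],-0.14,1],[[0,-50,90],-0.28,1],[[0,-75,135],-0.42,1],[[0,-100,175],-0.56,1],[[0,-125,210],-0.7,1]]'
python3 -c "
from h import *
go(.5755,.0154,.066,np.pi/2+.183)"
```

```text
time_s: 11.7
ee_pos: [0.5625, 0.0384, 0.0685]
eef_rot: [-0.466, 1.57, -0.442]
force: [-0.1, 0.5, -0.4]
grip_width: 0.0172
t 11.7 pos [0.5625 0.0384 0.0685] down [ 8.e-04 -4.e-04 -1.e+00] jaw 1.5953 q6 -1.59 F [-0.1  0.5 -0.4] w 0.0172 
 shift [  2.5 -23.3  12.4] spin [-0.1585  2.9831 -3.3001]
```

```bash
python3 -m handwheel '[[[0,-12,6],-0.1,1],[[0,-23.3,12.4],-0.1585,1],[[8,-23.3,12.4],-0.1585,1],[[20,-23.3,12.4],-0.1585,1],[[25,-23.3,12.4],-0.1585,1]]'
python3 -c "
from h import *
go(.5755,.0154,.045,np.pi/2+.183)
p,d=camera('top');q,d2=camera('scene');cv2.imwrite('pics/t7.png',p);cv2.imwrite('pics/s7.png',q);np.save('s7.npy',d2)
cv2.imwrite('pics/m7.png',np.hstack([cv2.resize(p[130:250,260:400],None,fx=2.85,fy=4,interpolation=2),cv2.resize(q[180:300,170:310],None,fx=2.85,fy=4,interpolation=2)]))"
```

```text
time_s: 12.2
ee_pos: [0.5743, 0.0162, 0.0414]
eef_rot: [3.065, 1.569, -3.036]
force: [-0.3, 0.2, -1.9]
grip_width: 0.0172
t 12.2 pos [0.5743 0.0162 0.0414] down [-1.9e-03 -2.0e-04 -1.0e+00] jaw 1.753 q6 -1.79 F [-0.3  0.2 -1.9] w 0.0172 
 shift [-3.6 -1.1  1. ] spin [-8.0000e-04  3.1408e+00 -3.1424e+00]
```

View pics/m7.png

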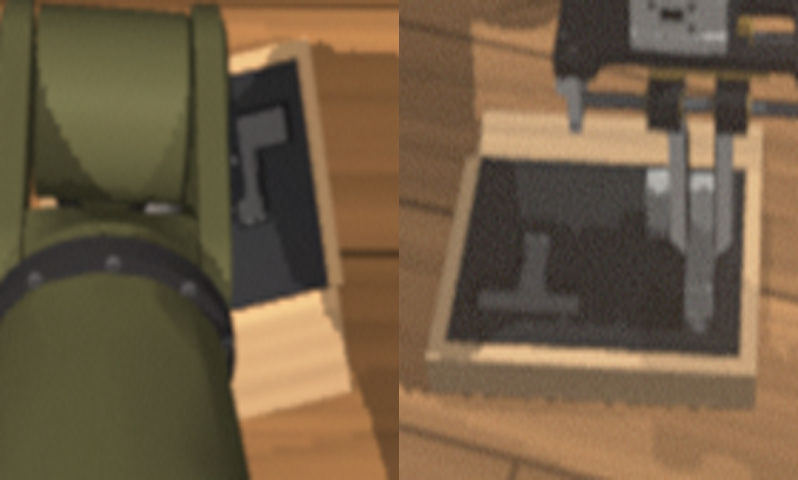

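Run:
```python
from h import *
p=cv2.imread("pics/scene0.png")
for lo in(125,140,150):
  print("L",kabsch(ML,corners("scene",p,(375,210,420,255),.022,lo,6)[0]))
  print("T",kabsch(MT,corners("scene",p,(383,280,433,320),.022,lo,8)[0]))
for lo in (70,78,86):
  print("Lc",kabsch(ML,corners("scene",p,(252,228,288,268),.016,lo,6,140)[0]))
  print("Tc",kabsch(MT,corners("scene",p,(190,230,240,266),.016,lo,8,140)[0]))
q=cv2.imread("pics/s7.png");h=cv2.cvtColor(q,cv2.COLOR_BGR2HSV)
W=cloud("scene",np.load("s7.npy"))
m=(W[...,2]>.052)&(W[...,2]<.064)
m[:230]=0;m[275:]=0;m[:,:260]=0;m[:,300:]=0
print(m.sum(),np.median(W[m],0),np.median(q[m],0));print([ (v,np.where(m[v])[0].min(),np.where(m[v])[0].max()) for v in range(230,275) if m[v].any()])
```

```text
L [ 0.4759  0.2552 -0.6593  0.0009]
T [6.193e-01 2.756e-01 2.443e-01 5.000e-04]
L [ 0.4751  0.2554 -0.6679  0.001 ]
T [0.6192 0.2759 0.249  0.0011]
L [ 0.4746  0.2554 -0.6812  0.002 ]
T [0.6192 0.2762 0.257  0.0018]
Lc [0.4667 0.5785 1.2877 1.2363]
Tc [ 0.5862 -0.1038  0.1824  0.005 ]
Lc [0.5682 0.0138 0.1854 0.0027]
Tc [ 0.5867 -0.105   0.1738  0.003 ]
Lc [0.5679 0.014  0.177  0.0043]
Tc [ 0.5873 -0.1051  0.1772  0.0037]
261 [0.58459876 0.0184345  0.05620754] [ 94.  98. 102.]
[(230, np.int64(260), np.int64(279)), (231, np.int64(272), np.int64(279)), (232, np.int64(272), np.int64(279)), (233, np.int64(271), np.int64(279)), (234, np.int64(271), np.int64(286)), (235, np.int64(271), np.int64(279)), (236, np.int64(271), np.int64(279)), (237, np.int64(271), np.int64(279)), (238, np.int64(265), np.int64(281)), (239, np.int64(265), np.int64(285)), (240, np.int64(265), np.int64(285)), (241, np.int64(267), np.int64(285)), (242, np.int64(269), np.int64(283)), (243, np.int64(271), np.int64(279)), (244, np.int64(271), np.int64(279)), (245, np.int64(271), np.int64(279)), (246, np.int64(270), np.int64(279)), (247, np.int64(270), np.int64(279)), (248, np.int64(270), np.int64(278)), (249, np.int64(270), np.int64(279)), (250, np.int64(270), np.int64(279)), (251, np.int64(270), np.int64(278)), (252, np.int64(270), np.int64(278)), (253, np.int64(270), np.int64(278))]
```

```bash
python3 -m handwheel '[[[2,-0.9,0.6],0,1],[[4,-0.9,0.6],0,1],[[6,-0.9,0.6],0,1],[[8,-0.9,0.6],0,1],[[10,-0.9,0.6],0,1]]' 55
python3 -c "
from h import *
go(.575,.0154,.0223,np.pi/2+.183)"
```

```text
time_s: 12.8
ee_pos: [0.5754, 0.0154, 0.032]
eef_rot: [-3.104, 1.569, -2.921]
force: [-0.1, -0.6, -1.9]
grip_width: 0.0172
t 12.8 pos [0.5754 0.0154 0.032 ] down [-1.3e-03 -3.0e-04 -1.0e+00] jaw 1.7537 q6 -1.79 F [-0.1 -0.6 -1.9] w 0.0172 
 shift [ 9.7  0.1 -0.3] spin [-1.0000e-04  3.1415e+00 -3.1417e+00]
```

```bash
python3 -m handwheel '[[[1.5,0,0],0,1],[[3,0,0],0,1],[[4.5,0,0],0,1],[[6,0,0],0,1],[[7,0,0],0,1]]' 60
python3 -m handwheel '[[[0.5,0,0],0,1],[[1,0,0],0,1],[[1.5,0,0],0,1],[[2,0,0],0,1],[[2.5,0,0],0,1]]' 60
python3 -m handwheel '[[[0.2,0,0],0,1],[[0.5,0,0],0,1],[[0.8,0,0],0,1],[[1,0,0],0,1],[[1,0,0],0,1]]' 60
python3 -c "
from h import *
go(.575,.0154,.0223,np.pi/2+.183)"
```

```text
time_s: 13.3
ee_pos: [0.5749, 0.0153, 0.0258]
eef_rot: [3.141, 1.568, -2.959]
force: [-11.4, -0.7, 16.6]
grip_width: 0.0173
time_s: 13.8
ee_pos: [0.5748, 0.0152, 0.0247]
eef_rot: [-3.077, 1.568, -2.894]
force: [-10.5, -0.0, 18.7]
grip_width: 0.0169
time_s: 14.3
ee_pos: [0.5748, 0.0152, 0.0246]
eef_rot: [-3.048, 1.568, -2.865]
force: [-7.8, -0.1, 14.0]
grip_width: 0.0172
t 14.3 pos [0.5748 0.0152 0.0246] down [-2.5e-03 -7.0e-04 -1.0e+00] jaw 1.7537 q6 -1.79 F [-7.8 -0.1 14. ] w 0.0172 
 shift [2.3 0.2 0.3] spin [-0.      3.1415 -3.1416]
```

```bash
python3 -m handwheel '[[[-0.5,0,-0.7],0,1],[[0,0,-1.2],0,1],[[0.7,0,-1.2],0,1],[[1.4,0,-1.2],0,1],[[2,0,-1.2],0,1]]' 60
python3 -m handwheel '[[[0.5,0,0],0,1],[[1,0,0],0,1],[[1.5,0,0],0,1],[[2,0,0],0,1],[[2,0,0],0,1]]' 60
python3 -c "
from h import *
go(.575,.0154,.0223,np.pi/2+.183)
print(get_obs()['moment'])"
```

```text
time_s: 14.8
ee_pos: [0.5745, 0.015, 0.0235]
eef_rot: [-2.063, 1.57, -1.88]
force: [2.1, 0.8, 6.0]
grip_width: 0.0171
time_s: 15.3
ee_pos: [0.5747, 0.0151, 0.0223]
eef_rot: [-1.101, 1.57, -0.918]
force: [-5.2, 0.9, 13.5]
grip_width: 0.0172
t 15.3 pos [0.5747 0.0151 0.0223] down [ 4.e-04 -6.e-04 -1.e+00] jaw 1.7538 q6 -1.79 F [-5.2  0.9 13.5] w 0.0172 
 shift [0.  0.2 0.3] spin [-0.      3.1415 -3.1416]
[ 0.24150886  0.92487783 -0.05687357]
```

```bash
python3 -m handwheel '[[[0.5,0,-0.4],0,1],[[1,0,-0.5],0,1],[[1.5,0,-0.5],0,1],[[2,0,-0.5],0,1],[[2,0,-0.5],0,1]]' 60
python3 -m handwheel '[[[0,0,0],0,0.2],[[0,0,0],0,0.2],[[0,0,0],0,0.2],[[-5,0,0],0,0.2],[[-15,0,0],0,0.2]]' 60
python3 -m handwheel '[[[-15,0,0],0,0.2],[[-30,0,0],0,0.2],[[-50,0,0],0,0.2],[[-70,0,-5],0,-0.1],[[-80,20,-20],0,-0.1]]'
python3 - <<'E'
from h import *
go(.6205,.2757,.1,np.pi/2+.2535)
q,d=camera('scene');cv2.imwrite('pics/s8.png',q)
W=cloud('scene',d);h=cv2.cvtColor(q,cv2.COLOR_BGR2HSV)
m=(h[...,1]<60)&(h[...,2]>110);m[:215]=0;m[275:]=0;m[:,:245]=0;m[:,293:]=0
print(m.sum(),np.median(W[m],0))
for lo in(110,125): print(kabsch(ML,corners("scene",q,(245,222,293,275),.038,lo,6)[0]))
E
```

```text
time_s: 15.8
ee_pos: [0.5748, 0.0151, 0.0222]
eef_rot: [-0.481, 1.569, -0.298]
force: [-9.3, 1.2, 25.0]
grip_width: 0.0171
time_s: 16.3
ee_pos: [0.5743, 0.0151, 0.037]
eef_rot: [-1.29, 1.57, -1.106]
force: [-0.2, -0.6, 0.2]
grip_width: 0.0379
time_s: 16.8
ee_pos: [0.5521, 0.0302, 0.1196]
eef_rot: [-0.396, 1.567, -0.215]
force: [0.2, 0.3, 0.4]
grip_width: 0.0496
t 16.8 pos [0.5521 0.0302 0.1196] down [ 3.6e-03 -8.0e-04 -1.0e+00] jaw 1.7522 q6 -1.76 F [0.2 0.3 0.4] w 0.0496 
 shift [ 19.6 229.2 111.5] spin [-0.0721  3.0695 -3.2137]
404 [0.56005682 0.01306007 0.03727413]
[0.5747 0.0169 0.1791 0.0018]
[0.5738 0.0178 0.1784 0.0048]
```

```bash
python3 -m handwheel '[[[0,40,20],0,-0.1],[[0,80,40],-0.03,-0.1],[[0,120,60],-0.07,-0.1],[[0,160,80],-0.07,-0.1],[[0,195,95],-0.07,-0.1]]' 50
python3 -m handwheel '[[[10,15,7],0,-0.1],[[20,28,13],0,-0.1],[[30,34,16],0,-0.1],[[40,34,16],0,-0.1],[[40,34,16],0,-0.1]]' 50
python3 -c "
from h import *
go(.6207,.2757,.0063,np.pi/2+.2535)"
```

```text
time_s: 17.35
ee_pos: [0.6081, 0.2442, 0.1213]
eef_rot: [-0.207, 1.567, 0.047]
force: [0.3, -0.8, -0.3]
grip_width: 0.0515
time_s: 17.85
ee_pos: [0.6145, 0.28, 0.0795]
eef_rot: [-0.866, 1.569, -0.613]
force: [-0.4, -0.1, -0.7]
grip_width: 0.0518
t 17.85 pos [0.6145 0.28   0.0795] down [ 0.0014 -0.001  -1.    ] jaw 1.8238 q6 -1.45 F [-0.4 -0.1 -0.7] w 0.0518 
 shift [73.2 -5.6  4.8] spin [-5.0000e-04  3.1411e+00 -3.1421e+00]
```

```bash
python3 -m handwheel '[[[15,-3,3],0,-0.1],[[30,-5.6,4.8],0,-0.1],[[45,-5.6,4.8],0,-0.1],[[50,-5.6,4.8],0,-0.1],[[50,-5.6,4.8],0,-0.1]]' 50
python3 -c "
from h import *
go(.6207,.2757,.0063,np.pi/2+.2535)"
```

```text
time_s: 18.35
ee_pos: [0.6202, 0.2754, 0.0282]
eef_rot: [-2.023, 1.569, -1.771]
force: [0.4, 0.3, -0.1]
grip_width: 0.0518
t 18.35 pos [0.6202 0.2754 0.0282] down [-3.0e-04 -1.6e-03 -1.0e+00] jaw 1.8237 q6 -1.46 F [ 0.4  0.3 -0.1] w 0.0518 
 shift [21.9  0.2  0.6] spin [-6.0000e-04  3.1410e+00 -3.1422e+00]
```

```bash
python3 -m handwheel '[[[10,0.2,0.6],0,-0.1],[[20,0.2,0.6],0,-0.1],[[21.7,0.2,0.6],0,1],[[21.7,0.2,0.6],0,1],[[21.7,0.2,0.6],0,1]]' 50
python3 -m handwheel '[[[0,0,0],0,1],[[0,0,0],0,1],[[0,0,0],0,1],[[0,0,0],0,1],[[0,0,0],0,1]]' 50
python3 -m handwheel '[[[-10,0,0],0,1],[[-25,0,0],0,1],[[-45,0,0],0,1],[[-65,0,0],0,1],[[-65,0,0],0,1]]' 50
python3 -c "
from h import *
go(.591,-.1042,.066,np.pi/2+.183)"
```

```text
time_s: 18.85
ee_pos: [0.6209, 0.2758, 0.0069]
eef_rot: [-1.735, 1.569, -1.482]
force: [-0.1, -0.7, -0.3]
grip_width: 0.031
time_s: 19.35
ee_pos: [0.6211, 0.2759, 0.0074]
eef_rot: [-1.183, 1.569, -0.93]
force: [-0.7, -0.7, 5.0]
grip_width: 0.0173
time_s: 19.85
ee_pos: [0.6225, 0.2766, 0.0764]
eef_rot: [-0.119, 1.565, 0.134]
force: [0.2, 0.1, -0.9]
grip_width: 0.0175
t 19.85 pos [0.6225 0.2766 0.0764] down [ 6.e-03  8.e-04 -1.e+00] jaw 1.8237 q6 -1.46 F [ 0.2  0.1 -0.9] w 0.0175 
 shift [   9.9 -360.8 -125.8] spin [ 0.0699  3.2115 -3.0717]
```

```bash
python3 -m handwheel '[[[0,-40,-14],0,1],[[0,-80,-28],0.02,1],[[0,-120,-42],0.04,1],[[0,-160,-56],0.07,1],[[0,-200,-70],0.07,1]]' 55
python3 -m handwheel '[[[0,-40,-14],0,1],[[0,-80,-28],0,1],[[0,-120,-42],0,1],[[0,-140,-48],0,1],[[0,-140,-48],0,1]]'
python3 -c "
from h import *
go(.591,-.1042,.045,np.pi/2+.183)"
```

```text
time_s: 20.35
ee_pos: [0.6041, 0.0638, 0.0757]
eef_rot: [-0.034, 1.565, 0.148]
force: [1.3, 0.4, -1.1]
grip_width: 0.0171
time_s: 20.85
ee_pos: [0.5816, -0.0851, 0.0751]
eef_rot: [-0.056, 1.566, 0.123]
force: [0.8, 0.0, -1.6]
grip_width: 0.0169
t 20.85 pos [ 0.5816 -0.0851  0.0751] down [ 4.9e-03  6.0e-04 -1.0e+00] jaw 1.7496 q6 -1.96 F [ 0.8  0.  -1.6] w 0.0169 
 shift [ 30.2 -20.5   5.7] spin [-0.0042  3.1374 -3.1458]
```

```bash
python3 -m handwheel '[[[0,-12,4],-0.004,1],[[5,-20.5,5.7],-0.004,1],[[15,-20.5,5.7],-0.004,1],[[25,-20.5,5.7],-0.004,1],[[30,-20.5,5.7],-0.004,1]]' 55
python3 -m handwheel '[[[0,0,0],0,1],[[0,0,0],0,1],[[0,0,0],0,1],[[0,0,0],0,1],[[0,0,0],0,1]]'
python3 - <<'E'
from h import *
go(.5912,-.1042,.0232,np.pi/2+.183)
p,d=camera('scene');cv2.imwrite('pics/s9.png',p);p,d=camera('top');cv2.imwrite('pics/t9.png',p)
E
```

```text
time_s: 21.35
ee_pos: [0.5903, -0.1034, 0.0432]
eef_rot: [0.253, 1.568, 0.436]
force: [-0.1, -0.2, -0.6]
grip_width: 0.0172
time_s: 21.85
ee_pos: [0.5904, -0.1034, 0.0436]
eef_rot: [0.146, 1.567, 0.329]
force: [0.1, -0.2, -1.6]
grip_width: 0.0174
t 21.85 pos [ 0.5904 -0.1034  0.0436] down [ 0.0032  0.0011 -1.    ] jaw 1.7542 q6 -1.99 F [ 0.1 -0.2 -1.6] w 0.0174 
 shift [20.4 -0.9  0.5] spin [ 4.0000e-04  3.1420e+00 -3.1412e+00]
```

```bash
python3 -m handwheel '[[[2,-0.9,0.5],0,1],[[4,-0.9,0.5],0,1],[[6,-0.9,0.5],0,1],[[8,-0.9,0.5],0,1],[[10,-0.9,0.5],0,1]]' 60
python3 -m handwheel '[[[1.5,0,0],0,1],[[3,0,0],0,1],[[4.5,0,0],0,1],[[6,0,0],0,1],[[7,0,0],0,1]]' 60
python3 -c "
from h import *
go(.5912,-.1042,.0232,np.pi/2+.183)"
```

```text
time_s: 22.45
ee_pos: [0.591, -0.1042, 0.0332]
eef_rot: [0.217, 1.568, 0.401]
force: [1.0, 0.2, -1.0]
grip_width: 0.0168
time_s: 22.95
ee_pos: [0.5914, -0.104, 0.0267]
eef_rot: [0.192, 1.567, 0.375]
force: [-2.1, 2.2, 7.0]
grip_width: 0.017
t 22.95 pos [ 0.5914 -0.104   0.0267] down [ 0.0036  0.0014 -1.    ] jaw 1.7543 q6 -1.99 F [-2.1  2.2  7. ] w 0.017 
 shift [ 3.5 -0.2 -0.2] spin [ 5.0000e-04  3.1421e+00 -3.1411e+00]
```

```bash
python3 -m handwheel '[[[1,0,0],0,1],[[2,0,-0.2],0,1],[[3,0,-0.2],0,1],[[4,0,-0.2],0,1],[[5,0,-0.2],0,1]]' 60
python3 -m handwheel '[[[0.5,0,-0.2],0,1],[[1,0,-0.2],0,1],[[1.5,0,-0.2],0,1],[[2,0,-0.2],0,1],[[2,0,-0.2],0,1]]' 60
python3 -c "
from h import *
go(.5912,-.1042,.0232,np.pi/2+.183)"
```

```text
time_s: 23.45
ee_pos: [0.5919, -0.104, 0.0232]
eef_rot: [0.016, 1.565, 0.199]
force: [-7.4, 3.7, 23.4]
grip_width: 0.0169
time_s: 23.95
ee_pos: [0.592, -0.104, 0.0233]
eef_rot: [-0.031, 1.564, 0.153]
force: [-11.4, 3.9, 23.5]
grip_width: 0.017
t 23.95 pos [ 0.592  -0.104   0.0233] down [ 0.0063  0.001  -1.    ] jaw 1.7546 q6 -1.99 F [-11.4   3.9  23.5] w 0.017 
 shift [ 0.1 -0.1 -0.8] spin [ 8.0000e-04  3.1424e+00 -3.1408e+00]
```

```bash
python3 -m handwheel '[[[0,0,0],0,0.2],[[0,0,0],0,0.2],[[0,0,0],0,0.2],[[-5,0,0],0,0.2],[[-15,0,0],0,0.2]]' 60
python3 -m handwheel '[[[-20,0,0],0,0.2],[[-50,0,0],0,0.2],[[-70,-30,0],0,0.1],[[-80,-70,-10],0.1,0.1],[[-80,-110,-20],0.2,0.1]]'
python3 -m handwheel '[[[0,-40,-10],0.1,0.1],[[0,-60,-15],0.15,0.1],[[0,-60,-15],0.15,0.1],[[0,-60,-15],0.15,0.1],[[0,-60,-15],0.15,0.1]]'
python3 - <<'E'
from h import *
go(.5114,-.342,.1,np.pi/2-.182)
q,d=camera('scene');cv2.imwrite('pics/s10.png',q);p,dt=camera('top');cv2.imwrite('pics/t10.png',p)
W=cloud('scene',d);h=cv2.cvtColor(q,cv2.COLOR_BGR2HSV)
for n,(u0,v0,u1,v1),M,k in (("L",(245,222,293,275),ML,6),("T",(190,222,240,266),MT,8)):
  m=(h[...,1]<60)&(h[...,2]>110);mm=np.zeros_like(m);mm[v0:v1,u0:u1]=m[v0:v1,u0:u1];print(n,mm.sum(),np.median(W[mm],0))
  for lo in(105,120): print(n,kabsch(M,corners("scene",q,(u0,v0,u1,v1),.038,lo,k)[0]))
for lo in (110,125):
  print("top L",kabsch(ML,corners("top",p,(280,155,320,208),.038,lo,6)[0]))
  print("top T",kabsch(MT,corners("top",p,(325,145,368,194),.038,lo,8)[0]))
cv2.imwrite('pics/m10.png',np.hstack([cv2.resize(p[130:250,260:400],None,fx=2.85,fy=4,interpolation=2),cv2.resize(q[180:300,170:310],None,fx=2.85,fy=4,interpolation=2)]))
E
```

```text
time_s: 24.45
ee_pos: [0.5915, -0.1039, 0.038]
eef_rot: [0.07, 1.566, 0.254]
force: [-0.3, 0.1, 0.9]
grip_width: 0.0379
time_s: 24.95
ee_pos: [0.5923, -0.2172, 0.1209]
eef_rot: [-0.028, 1.562, -0.047]
force: [0.3, 1.2, 0.4]
grip_width: 0.0422
time_s: 25.45
ee_pos: [0.5766, -0.2758, 0.121]
eef_rot: [0.14, 1.562, -0.027]
force: [-0.3, -0.3, -0.9]
grip_width: 0.0422
t 25.45 pos [ 0.5766 -0.2758  0.121 ] down [ 8.7e-03 -2.0e-04 -1.0e+00] jaw 1.4039 q6 -1.91 F [-0.3 -0.3 -0.9] w 0.0422 
 shift [ 20.5 -76.1 -53.4] spin [ 0.0151  3.1567 -3.1265]
L 394 [0.55935769 0.01305487 0.03734825]
L [0.5751 0.0168 0.1951 0.0019]
L [0.5743 0.0169 0.1949 0.0011]
T 407 [ 0.61307865 -0.10043526  0.037122  ]
T [ 0.5901 -0.1021  0.1826  0.0019]
T [ 0.5905 -0.1019  0.1661  0.0008]
top L [0.5751 0.0172 0.1813 0.0006]
top T [ 0.5907 -0.1018  0.175   0.0009]
top L [0.5749 0.0174 0.1782 0.0013]
top T [ 0.591  -0.1017  0.1733  0.0013]
```

```bash
python3 -m handwheel '[[[0,-35,-25],0.015,0.1],[[5,-70,-48],0.015,0.1],[[20,-76,-53.4],0.015,0.1],[[40,-76,-53.4],0.015,0.1],[[50,-76,-53.4],0.015,0.1]]' 50
python3 -c "
from h import *
go(.5114,-.342,.02,np.pi/2-.182)"
```

```text
time_s: 26.05
ee_pos: [0.5114, -0.3412, 0.0691]
eef_rot: [0.279, 1.563, 0.097]
force: [0.9, 0.3, -0.1]
grip_width: 0.0424
t 26.05 pos [ 0.5114 -0.3412  0.0691] down [ 7.3e-03  7.0e-04 -1.0e+00] jaw 1.3895 q6 -2.04 F [ 0.9  0.3 -0.1] w 0.0424 
 shift [49.1 -0.9 -0.2] spin [ 7.0000e-04  3.1423e+00 -3.1409e+00]
```

```bash
python3 -m handwheel '[[[15,-0.9,0],0,0.1],[[30,-0.9,0],0,0.1],[[43,-0.9,0],0,0.1],[[49,-0.9,0],0,0.1],[[49,-0.9,0],0,0.1]]' 50
python3 -m handwheel '[[[0,0,0],0,1],[[0,0,0],0,1],[[0,0,0],0,1],[[0,0,0],0,1],[[0,0,0],0,1]]' 50
python3 -m handwheel '[[[0,0,0],0,1],[[0,0,0],0,1],[[-5,0,0],0,1],[[-20,0,0],0,1],[[-35,0,0],0,1]]' 50
python3 -c "
from h import *
go(.5,-.2,.07,.183)"
```

```text
time_s: 26.55
ee_pos: [0.5114, -0.3417, 0.0191]
eef_rot: [0.425, 1.564, 0.244]
force: [0.3, 0.5, 1.2]
grip_width: 0.0422
time_s: 27.05
ee_pos: [0.5116, -0.3421, 0.0196]
eef_rot: [0.282, 1.564, 0.101]
force: [-0.8, -2.9, 2.9]
grip_width: 0.0156
time_s: 27.55
ee_pos: [0.5113, -0.342, 0.0558]
eef_rot: [0.339, 1.564, 0.158]
force: [0.9, -0.1, -2.2]
grip_width: 0.0154
t 27.55 pos [ 0.5113 -0.342   0.0558] down [ 0.0066  0.001  -1.    ] jaw 1.3897 q6 -2.04 F [ 0.9 -0.1 -2.2] w 0.0154 
 shift [-14.2 137.6 -36.6] spin [ 1.2067  4.3483 -1.9349]
```

```bash
python3 -m handwheel '[[[-15,0,0],0.1,1],[[-25,10,0],0.24,1],[[-25,20,-5],0.38,1],[[-25,40,-10],0.52,1],[[-25,60,-15],0.66,1]]' 50
python3 -c "
from h import *
go(.4912,-.0716,.08,.183)"
```

```text
time_s: 28.05
ee_pos: [0.5072, -0.2798, 0.0823]
eef_rot: [0.897, 1.563, 0.05]
force: [0.6, 0.3, -2.2]
grip_width: 0.0156
t 28.05 pos [ 0.5072 -0.2798  0.0823] down [ 7.7e-03  4.0e-04 -1.0e+00] jaw 0.7234 q6 -1.3 F [ 0.6  0.3 -2.2] w 0.0156 
 shift [   2.2  125.8 -166.7] spin [ 0.5404  3.682  -2.6012]
```

```bash
python3 -m handwheel '[[[0,25,-30],0.14,1],[[0,55,-70],0.28,1],[[0,85,-110],0.42,1],[[0,110,-145],0.54,1],[[2,125,-166],0.54,1]]'
python3 -m handwheel '[[[0,0,0],0,1],[[0,0,0],0,1],[[0,0,0],0,1],[[0,0,0],0,1],[[0,0,0],0,1]]'
python3 -c "
from h import *
go(.4912,-.0716,.035,.183)"
```

```text
time_s: 28.55
ee_pos: [0.4909, -0.07, 0.0819]
eef_rot: [1.429, 1.561, 0.038]
force: [1.1, 0.1, -2.4]
grip_width: 0.0157
time_s: 29.05
ee_pos: [0.491, -0.0708, 0.0819]
eef_rot: [1.424, 1.561, 0.032]
force: [-0.5, -0.8, -3.2]
grip_width: 0.0152
t 29.05 pos [ 0.491  -0.0708  0.0819] down [ 9.5e-03  3.0e-04 -1.0e+00] jaw 0.1791 q6 -0.4 F [-0.5 -0.8 -3.2] w 0.0152 
 shift [46.9 -0.3  0.7] spin [-0.0039  3.1377 -3.1455]
```

```bash
python3 -m handwheel '[[[12,-0.5,0.7],-0.004,1],[[24,-0.5,0.7],-0.004,1],[[36,-0.5,0.7],-0.004,1],[[47,-0.5,0.7],-0.004,1],[[52,-0.5,0.7],-0.004,1]]'
python3 -m handwheel '[[[1,0,0],0,1],[[2,0,0],0,1],[[3,0,0],0,1],[[4,0,0],0,1],[[4,0,0],0,1]]'
python3 - <<'E'
from h import *
go(.4971,-.0705,.0256,.183)
q,d=camera('scene');cv2.imwrite('pics/s11.png',q);p,dt=camera('top');cv2.imwrite('pics/t11.png',p)
cv2.imwrite('pics/m11.png',np.hstack([cv2.resize(p[130:250,260:400],None,fx=2.85,fy=4,interpolation=2),cv2.resize(q[180:300,170:310],None,fx=2.85,fy=4,interpolation=2)]))
E
```

```text
time_s: 29.55
ee_pos: [0.4904, -0.0714, 0.0282]
eef_rot: [1.491, 1.563, 0.103]
force: [1.0, 0.4, -3.2]
grip_width: 0.0156
time_s: 30.05
ee_pos: [0.4908, -0.0714, 0.0255]
eef_rot: [1.453, 1.562, 0.066]
force: [-5.8, 1.2, 11.2]
grip_width: 0.0157
t 30.05 pos [ 0.4908 -0.0714  0.0255] down [ 8.3e-03  5.0e-04 -1.0e+00] jaw 0.1833 q6 -0.4 F [-5.8  1.2 11.2] w 0.0157 
 shift [-0.1  6.4  0.3] spin [ 3.0000e-04  3.1419e+00 -3.1413e+00]
```

```bash
python3 -m handwheel '[[[-0.3,1,0],0,1],[[-0.3,2,0],0,1],[[-0.3,3,0],0,1],[[-0.3,4,0],0,1],[[-0.3,4.5,0],0,1]]'
python3 -m handwheel '[[[0,0.4,0],0,1],[[0,0.8,0],0,1],[[0,1.2,0],0,1],[[0,1.6,0],0,1],[[0,2,0],0,1]]'
python3 -c "
from h import *
go(.4971,-.0705,.0256,.183);print(get_obs()['moment'])"
```

```text
time_s: 30.65
ee_pos: [0.4952, -0.0706, 0.0257]
eef_rot: [1.452, 1.563, 0.065]
force: [0.0, 0.9, -2.3]
grip_width: 0.0157
time_s: 31.15
ee_pos: [0.4967, -0.0703, 0.0257]
eef_rot: [1.442, 1.564, 0.055]
force: [-7.9, -2.4, 3.1]
grip_width: 0.0156
t 31.15 pos [ 0.4967 -0.0703  0.0257] down [ 6.7e-03  4.0e-04 -1.0e+00] jaw 0.1836 q6 -0.4 F [-7.9 -2.4  3.1] w 0.0156 
 shift [0.1 0.4 0.3] spin [ 6.0000e-04  3.1422e+00 -3.1410e+00]
[-0.69394538  1.59573911  0.05570248]
```

```bash
python3 -m handwheel '[[[0,0,0],0,0.3],[[0,0,0],0,0.3],[[0,0,0],0,0.3],[[-5,0,0],0,0.3],[[-20,0,0],0,0.3]]'
python3 -m handwheel '[[[-30,0,0],0,0.3],[[-60,0,0],0,0.3],[[-80,0,0],0,0.3],[[-80,-40,0],0,0.3],[[-80,-80,0],0,0.3]]'
python3 -m handwheel '[[[0,-10,-40],0,0.3],[[0,-20,-80],0,0.3],[[0,-30,-120],0,0.3],[[0,-30,-160],0,0.3],[[0,-30,-200],0,0.3]]'
python3 - <<'E'
from h import *
go(.4971,-.0705,.0256,.183)
q,d=camera('scene');cv2.imwrite('pics/s12.png',q);p,dt=camera('top');cv2.imwrite('pics/t12.png',p)
cv2.imwrite('pics/m12.png',np.hstack([cv2.resize(p[130:250,260:400],None,fx=2.85,fy=4,interpolation=2),cv2.resize(q[180:300,170:310],None,fx=2.85,fy=4,interpolation=2)]))
a=cv2.resize(p[190:250,270:395],None,fx=6,fy=6);h=cv2.cvtColor(a,cv2.COLOR_BGR2HSV)
m=((h[...,2]>115)&(h[...,1]<60)).astype(np.uint8)
c=[x for x in cv2.findContours(m,0,cv2.CHAIN_APPROX_NONE)[0] if cv2.contourArea(x)>1000]
print([(cv2.contourArea(x),cv2.boundingRect(x)) for x in c])
r=cv2.minAreaRect(np.vstack(c));w=cast("top",(cv2.boxPoints(r)+.5)/6-.5+[270,190],.014);print(w,kabsch(MS,w))
W=cloud('top',dt)[195:245,280:390].reshape(-1,3);g=W[(W[:,2]>.042)&(W[:,2]<.055)];print(len(g),cv2.minAreaRect((g[:,:2]*1000).astype(np.float32)))
E
```

```text
time_s: 31.65
ee_pos: [0.496, -0.0702, 0.0453]
eef_rot: [1.552, 1.566, 0.165]
force: [-1.0, -0.1, 0.6]
grip_width: 0.0331
time_s: 32.15
ee_pos: [0.4163, -0.0849, 0.1255]
eef_rot: [1.463, 1.565, 0.076]
force: [0.0, -0.4, 0.2]
grip_width: 0.033
time_s: 32.65
ee_pos: [0.3496, 0.1077, 0.1259]
eef_rot: [1.493, 1.563, 0.106]
force: [1.1, -0.4, 1.0]
grip_width: 0.033
t 32.65 pos [0.3496 0.1077 0.1259] down [ 7.9e-03  8.0e-04 -1.0e+00] jaw 0.1839 q6 0.02 F [ 1.1 -0.4  1. ] w 0.033 
 shift [101.3 111.6 202.1] spin [ 9.0000e-04  3.1425e+00 -3.1407e+00]
[(51213.0, (98, 73, 545, 188)), (6979.0, (126, 0, 147, 62))]
[[ 0.55531909  0.04392242]
 [ 0.59195082 -0.15521952]
 [ 0.49716515 -0.17095059]
 [ 0.46102732  0.02672767]] [ 0.5264 -0.0639 -2.9609  0.03  ]
242 ((504.9232177734375, -38.762428283691406), (128.20208740234375, 41.75141143798828), 74.51283264160156)
```

View pics/m12.png

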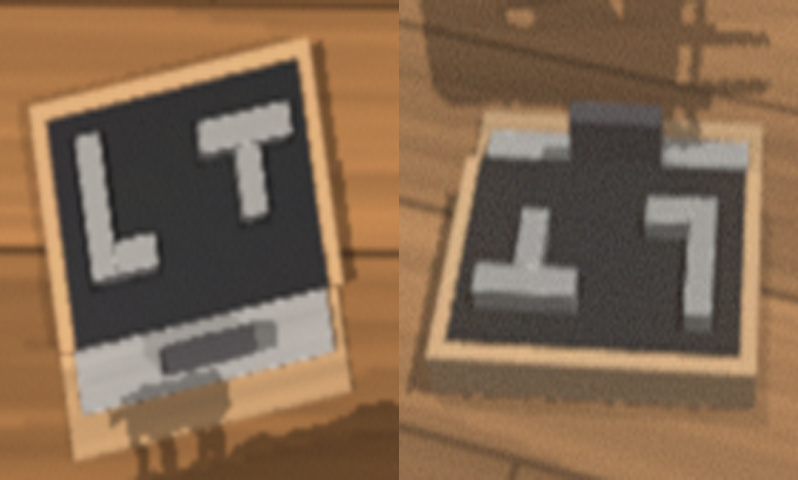

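Run:
```python
from h import *
p=cv2.imread('pics/t12.png')
x=np.array([np.cos(.183),np.sin(.183)]);y=np.array([-x[1],x[0]]);c0=np.array([.5785,-.0538])
for lo in(115,125,135):
  a=cv2.resize(p[190:250,270:395],None,fx=6,fy=6);h=cv2.cvtColor(a,cv2.COLOR_BGR2HSV)
  m=((h[...,2]>lo)&(h[...,1]<45)).astype(np.uint8)
  c=max(cv2.findContours(m,0,cv2.CHAIN_APPROX_NONE)[0],key=cv2.contourArea)
  w=cast("top",(cv2.boxPoints(cv2.minAreaRect(c))+.5)/6-.5+[270,190],.014)
  k=kabsch(MS,w);print(k,"x'y' mm",(k[:2]-c0)@np.c_[x,y]*1000, "corner x'y'",np.round((w-c0)@np.c_[x,y]*1000,1).tolist())
# foam now: side edges (V<90)
f,uv=corners("top",p,(264,135,390,250),.028,0,4,95);print("foam",np.round((f-c0)@np.c_[x,y]*1000,1).tolist())
```

```text
[ 4.9790e-01 -6.8800e-02 -2.9554e+00  3.0000e-04] x'y' mm [-8.19838599e+01 -8.19209315e-02] corner x'y' [[-64.1, 100.0], [-63.3, -100.3], [-99.9, -99.8], [-100.6, 99.9]]
[ 4.978e-01 -6.880e-02  1.862e-01  3.000e-04] x'y' mm [-8.20821901e+01 -6.37229020e-02] corner x'y' [[-64.3, 100.0], [-63.6, -100.3], [-99.9, -99.8], [-100.6, 99.9]]
[ 4.976e-01 -6.880e-02  1.848e-01  2.000e-04] x'y' mm [-8.22788506e+01 -2.73268431e-02] corner x'y' [[-64.6, 99.9], [-64.1, -100.3], [-100.0, -99.8], [-100.4, 99.9]]
foam [[63.0, -97.4], [62.6, 97.2], [-64.6, 96.9], [-63.8, -96.8]]
```

Run:
```python
from h import *
a=cv2.imread('pics/scene0.png');p,d=camera('scene');W=cloud('scene',d)
for n,(u0,v0,u1,v1) in dict(smallL=(462,258,500,296),orange=(322,178,378,212),red=(322,252,372,290)).items():
    def mom(q):
        h=cv2.cvtColor(q[v0:v1,u0:u1],cv2.COLOR_BGR2HSV)
        m=((h[...,1]<50)&(h[...,2]>110)) if n=="smallL" else (h[...,1]>190)
        v,u=np.where(m);return m.sum(),round(u.mean(),2),round(v.mean(),2)
    print(n,mom(a),mom(p))
t,dt=camera('top');V=cloud('top',dt)
x=np.array([.9833,.182]);y=np.array([-.182,.9833]);R=(V[...,:2]-[.4978,-.0688])@np.c_[x,y]
for s in(-1,1):
  m=(abs(R[...,0])<12)&(abs(R[...,1]*s-.075)<.018);print("bar top z",np.median(V[m][:,2]),m.sum())
print(get_obs()["time_s"]);hand_in()
```

```text
smallL (np.int64(238), np.float64(15.44), np.float64(18.67)) (np.int64(235), np.float64(15.3), np.float64(18.57))
orange (np.int64(2), np.float64(17.0), np.float64(13.0)) (np.int64(0), np.float64(nan), np.float64(nan))
red (np.int64(6), np.float64(21.33), np.float64(18.33)) (np.int64(14), np.float64(33.64), np.float64(13.5))
bar top z 0.00010757827417678945 6622
bar top z 0.0014021434192127424 6945
32.85
the job is handed in; nothing more can be done<stdin>:7: RuntimeWarning: Mean of empty slice.
  ret = ret.dtype.type(ret / rcount)
```

I pressed the L gauge home, then the T gauge, then laid the straightedge on the bare plywood against the foam. I handed the job in at about 32.9 s with the robot clear of everything.

**Last checks:**
- **Gauges:** both tops read about 37 mm above the bench in depth (38 mm is nominal when home). Their spacing matches the cutouts to about 1 mm. Under about 25 N of push they went no further, at the expected depth.
- **Straightedge:** in the top view it is centred to about 0.1 mm. Its yaw agrees with the foam front within about 3 mrad. It was pushed up to about 8 N of contact with the foam face before I let go. I did not nudge it again, so a gap of a few tenths of a millimetre at one end can't be ruled out.
- **Small L bracket:** unmoved, within 0.2 pixel.

**What failed or disagreed:**
- **Fingertip height:** the tips sat about 20 mm or more higher than the stated tool offset. My first two attempts to grip the L closed above it, without moving it. While finding the true height I pressed the open fingertips on the bench at about 45 N. That is under the 120 N wrist limit, and I believe only the fingertips touched, not the arm or gripper body, but I could not confirm it.
- **Final checks that were no use:** my colour masks for the orange and red look-alikes found almost no pixels. My bar-height check had a units mistake. I never aimed the arm at either look-alike. The bar's seating rests on the contact force and height when I put it down.

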